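Check the lost motion of a striping slide

TASK

Before the gilded board is striped, check the free play in its slide's drive: gently rock the black push handle towards the board until it meets firm resistance and keep it lightly pressed there for a moment, then do the same away from the board, without shifting the board. Then set the red pointer so that it reads on the white scale how far the handle travelled between the two, and leave the jar, the tape roll and the loose sample board alone.

Things in the scene. Friction and masses are not known exactly. Their poses are not given: they have to be found in the camera images.
- handle_grip (a point): Centre of the black push handle's upright fin, 97 mm above the table. The fin is 14 mm thick along the slide (pinch there), 34 mm wide across; top 19 mm above the point. It slides only along own y (axes as panel), friction under 1.5 N, and starts somewhere inside its free play. The play is 8 to 26 mm, differs each time and cannot be seen.
- housing (a point): Centre of the top of the green housing (60 x 150 mm, 60 mm above the table) from which the handle stands up. It hides the two steel jaws that end the handle's play: hard stops that yield under 0.3 mm at 10 N; 3 to 8 N, kept for half a second, is a light press; more than about 15 N along the slide drags the whole carriage along. Nothing else within 60 mm of the handle is above 60 mm.
- pointer_grip (a point): Centre of the red pointer's upright fin, 84 mm above the table: 10 mm thick along the slide (pinch there), 24 mm wide across, top 16 mm above the point; its foot, 16 mm along the slide, tops at 59 mm above the table. It slides along own y (axes as panel) on the white scale with about 1.5 N friction and stays where left. About 96 mm nearer the robot than the handle.
- pointer (a joint): What the pointer reads on the scale, m: 0 with the fin's middle at the first tick, at the board end, where it meets a firm stop; grows by the distance slid away from the board (-y of panel), to 0.060 at the last tick, also a stop. Ticks every 5 mm, long ones every 10 mm. Starts between 0.034 and 0.050.
- panel (a point): Centre of the top of the gilded, blue-striped board clamped on the carriage, 150 x 160 mm, top 58 mm above the table. Axes: x across the slide, away from the robot; y along it, from handle and pointer towards the board; z up. The carriage (grey plate, 200 x 370 mm, top 40 mm above the table) carries board, housing, handle and scale; friction holds it.
- jar_mid (a point): Middle of a small jar with black lid, 60 mm across, 60 mm high; a bystander, to be left alone.
- tape_mid (a point): Middle of a flat blue roll of tape, 90 mm across, 18 mm high; a bystander, to be left alone.
- sample_mid (a point): Middle of a loose gilded sample board, 70 x 130 x 18 mm; a bystander, to be left alone.

How it is judged (in metres and radians):
On the way, in this order (a step that is already met when the one before it is completed fails the run):
1. the handle has been brought to the end of its play towards the board and kept pressed there with more than 1 N (contact force between handle_c0 and carriage_c0 above 1 N), for 0.2 s.
2. the handle has been brought to the other end of its play, away from the board, and kept pressed there with more than 1 N (contact force between handle_c0 and jaw_out_c0 above 1 N), for 0.2 s.
At the end, for the whole second after the job is handed in: The pointer stands still and reads the handle's free play to within 2.5 mm (y of jaw_out_c0 in the frame of pointer_grip between -0.0295 and -0.0245 m and velocity of joint pointer between -0.003 and 0.003 m/s); the robot touches nothing.
It fails at once if the board (carriage) is shifted by more than 5 mm (distance of panel from where it was at the start of the episode above 0.005 m).
It fails at once if the jar, the tape roll or the loose sample board is moved by more than 20 mm (distance of any of jar_mid, tape_mid, sample_mid from where it was at the start of the episode above 0.02 m).
It also fails if it takes over 48 s, if anything falls off the work surface, if the arm or the gripper's body presses on something with over 40 N, if the wrist force passes 120 N, or if a joint passes its speed limit or range.

ROBOT

A 6-joint arm with a two-finger parallel gripper is mounted at the origin on the work surface. World frame = base frame: x ahead of the robot, y to its left, z up, the work surface at z = 0. Lengths are in mm, angles in rad, forces in N, time in s.
With the tool pointing down it reaches from about 275 to 825 mm from the base axis. Payload 5.2 kg.
Tool frame: the origin (TCP) lies midway between the tips of the shut fingers; the grasp point (between the pads) lies 19 mm behind it; z points along the fingers, y is the direction in which the jaws open and shut (so a half turn about z gives the same grasp; the last joint's range is limited). The gripper opens to 93 mm and grips with 3 to 60 N. Pads are 15 mm wide; open, the fingers measure 128 mm over their backs; the gripper's body (75 mm by 188 mm) begins 65 mm behind the grasp point.
Start: joints at [1.078, 0.259, 1.535, -0, 1.348, -0.203], TCP at [157.146, 527.077, 218.653] pointing down, gripper open.
Joint ranges: [-3.14, 3.14], [-0.91, 2.08], [0.19, 2.58], [-1.22, 4.36], [0.22, 2.71], [-3.12, 3.12]. Speed limits (rad/s): [2.57, 2.57, 3.14, 3.14, 3.14, 3.14].

INTERFACE

Orientations are given as a unit quaternion [w, x, y, z].
In Python, from cell import bot gives the robot as it stands.
- The arm moves only by the tool carry_out, never from a script. Its argument "deltas" is a list of rows, each a list of 7 numbers: the shift along the tool's x, y, z normalised to -1 to 1, where 1 is 2.5 cm, then the turn, a rotation vector about the tool's x, y, z normalised to -1 to 1, where 1 is 0.15 rad, then the opening, from 0 (shut) to 1 (fully open). In form: [[dx, dy, dz, rx, ry, rz, hand], ...]. A call has 1 to 20 rows; each row shifts and turns the commanded pose from where the row before left it, along the tool's axes as they then stand; what a row does not reach is not made up. A row lasts 1/10 s, in which the tool goes at most 50 mm and 8.59 degrees, less where a joint would pass 70% of its speed; a pose out of reach is approached as far as the arm can. A call with a number of a shift or a turn outside -1 to 1 is refused whole. A call with a gripper value outside its range is refused whole. The fingers move at their own pace and stop on an object; "squeeze" is the grip in N (left out, the last holds). Time passes only in rows, so rows that do not move let the fingers close. It gives the time, the measured TCP pose, the force and the opening at its end, in the units of the state.
- bot.get_obs(): the state, without advancing time (a new reading comes with each control period).
- bot.camera(name): name is "scene" or "side" or "wrist"; returns (picture, depth): 480x640x3 uint8, red, green, blue; 480x640 float32, mm along the optical axis (not along the pixel's ray), 0 where there is no reading.
- bot.get_calibration(name): a dict with "mtx" (3x3 intrinsics, pixels), "dist_coeffs" ([k1, k2, p1, p2, k3] as OpenCV has them; the pictures are not rectified), "xyz" and "rotation" of the camera in the world. Camera axes: x right, y down, z forward; pixel columns grow to the right and rows downward; lengths in mm; the calibration is good to about 2 mm. A picture is of the moment at which its call begins: read the wrist's pose just before it. get_calibration takes no time and is no camera call; for the wrist camera it gives the pose at the moment of the call.
- bot.sign_off(): hands the job in, once; it reports no verdict.
The state is a dict: "time_s": time; "joint_positions": joint angles; "joint_velocities": joint speeds; "tau": joint torques, N m; "tool_pos": TCP position; "tool_rot": TCP orientation; "ft_force": force on the tool from outside, world axes, zero at the start; "torque": the same for the moment, N m; "finger_gap": finger opening in mm.
Only numpy, scipy, OpenCV 4.12 (cv2) and the standard library are available. Lean on these libraries where they do the work, as an engineer would, in place of code of your own. Each camera call takes 0.05 s, during which the arm holds its last target. There are 200 camera calls.

## Working session

There is one attempt and no reset: what is moved stays moved. The work goes in short steps, Python scripts to look and compute and a tool call to move; the robot and the scene stay as the last step left them, time stands still between calls to the robot, and variables do not carry over. Pictures are saved under pics/ and viewed, about 8 in all and at most 12, crops included, and the job is handed in when it is done.

Besides the shell and the picture viewer there is one more tool, called after "Call:" as name(argument=value, ...) on one line, values as JSON. carry_out: Moves the arm, as the interface text tells. Scaled input: -1 to 1 covers 2.5 cm each way for a shift and 0.15 rad each way for a turn. Its arguments: {"type":"object","properties":{"deltas":{"type":"array"},"squeeze":{"type":"number"}},"required":["deltas"]}

```bash
mkdir -p pics; ls; cat > h.py <<'E'
import numpy as np,cv2
from scipy.spatial.transform import Rotation as R
from cell import bot
def shot(n,f):
    c=bot.get_calibration(n); p,d=bot.camera(n)
    cv2.imwrite('pics/%s.png'%f,p[:,:,::-1]); np.savez('pics/%s.npz'%f,p=p,d=d,**{k:np.array(c[k]) for k in c}); return p,d,c
def rot(r):
    r=np.array(r,float)
    return r if r.shape==(3,3) else R.from_quat(r.ravel(),scalar_first=True).as_matrix()
def world(f,u,v,Z=None):
    z=np.load('pics/%s.npz'%f); q=cv2.undistortPoints(np.array([[[u,v]]],float),z['mtx'],z['dist_coeffs'])[0,0]
    r=rot(z['rotation']); t=z['xyz'].ravel(); ray=np.r_[q,1]
    if Z is None: s=np.median(z['d'][int(v)-1:int(v)+2,int(u)-1:int(u)+2])
    else: s=(Z-t[2])/(r@ray)[2]
    return t+r@ray*s
E
python3 - <<'E'
from h import *
print(bot.get_obs())
for n in('scene','wrist','side'):
    p,d,c=shot(n,n+'0'); print(n,c)
E
```

```text
pics
{'time_s': 0.0, 'joint_positions': array([ 1.07817522e+00,  2.59304855e-01,  1.53607583e+00, -2.29832761e-05,
        1.34799811e+00, -2.02786070e-01]), 'joint_velocities': array([-0.00097649,  0.0009313 , -0.00130003, -0.00020445,  0.00037386,
       -0.00084574]), 'tau': array([ 3.07179311e-03, -4.37313437e+01, -2.84004772e+01,  7.17452564e-02,
        4.14882135e-02, -1.71507122e-04]), 'tool_pos': array([156.90094548, 526.57465001, 217.84115317]), 'tool_rot': array([-2.93769652e-04,  1.44408234e-01,  9.89517794e-01, -8.43444720e-04]), 'ft_force': array([-0.4576559 ,  0.02174097,  0.78988811]), 'torque': array([ 0.00692622, -0.01358526, -0.01635879]), 'finger_gap': 92.61977085179191}
scene {'mtx': array([[554.85641708,   0.        , 322.84083296],
       [  0.        , 554.85641708, 239.77526256],
       [  0.        ,   0.        ,   1.        ]]), 'dist_coeffs': array([-0.15003714,  0.        ,  0.        ,  0.        ,  0.        ]), 'xyz': array([1216.25535692, -225.88922517,  895.37749537]), 'rotation': array([-0.25415036,  0.75996839,  0.56675323, -0.19143251])}
wrist {'mtx': array([[341.32202989,   0.        , 318.5766423 ],
       [  0.        , 341.32202989, 236.51673702],
       [  0.        ,   0.        ,   1.        ]]), 'dist_coeffs': array([-0.02018844,  0.        ,  0.        ,  0.        ,  0.        ]), 'xyz': array([ 93.91107523, 546.49481903, 383.45430452]), 'rotation': array([0.09765917, 0.79587442, 0.59325921, 0.07134502])}
side {'mtx': array([[463.12760698,   0.        , 308.93771662],
       [  0.        , 463.12760698, 239.61080363],
       [  0.        ,   0.        ,   1.        ]]), 'dist_coeffs': array([-0.03167657,  0.        ,  0.        ,  0.        ,  0.        ]), 'xyz': array([ 227.9759672 , -545.09175171,  747.00357566]), 'rotation': array([-0.36007582,  0.87460189, -0.30027134,  0.12350736])}
```

View pics/scene0.png

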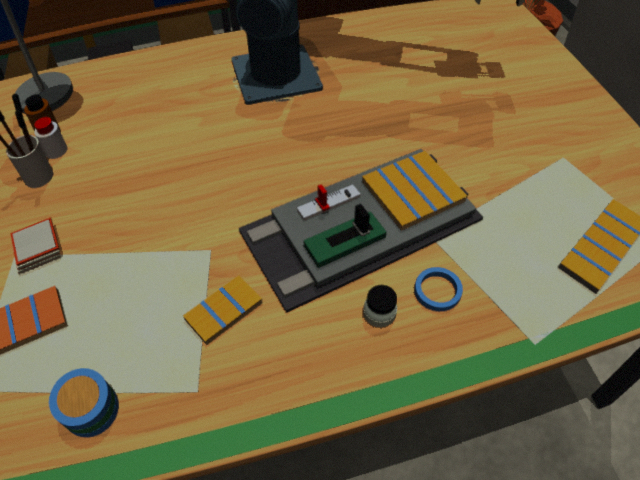

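View pics/side0.png

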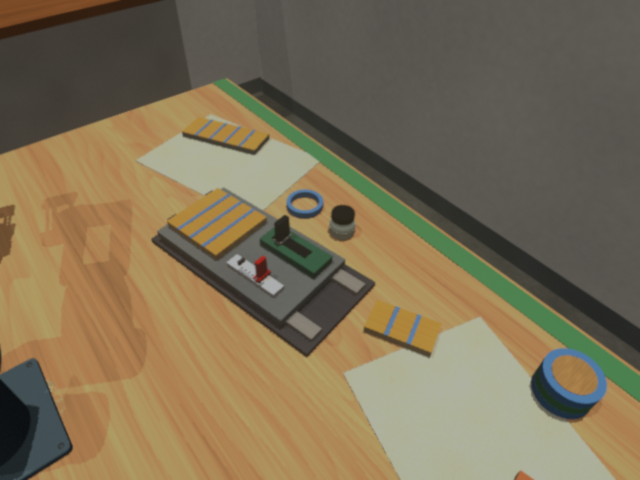

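The scene view shows the handle near (362,218), the pointer near (322,197), and the board's corners around (362,181), (418,153), (468,192) and (405,225). Next I'll compute their poses.

```bash
python3 - <<'E'
from h import *
for n,pts in (('scene0',{'P':[(362,181),(418,153),(468,192),(405,225)],'H':[(304,242),(376,214),(386,234),(318,263)]}),):
    for k,l in pts.items():
        for u,v in l: print(k,u,v,world(n,u,v,58 if k=='P' else 60).round(1))
for u,v,Z in((362,209,116),(321,187,100),(380,290,60),(438,288,18)): print(u,v,world('scene0',u,v).round(1),world('scene0',u,v,Z).round(1))
for u,v,Z in((282,220,116),(262,259,100)): print('side',world('side0',u,v).round(1),world('side0',u,v,Z).round(1))
p=cv2.imread('pics/scene0.png')[140:300,235:495]; q=cv2.imread('pics/side0.png')[180:350,150:390]
cv2.imwrite('pics/c1.png',cv2.resize(p,(780,480),interpolation=cv2.INTER_CUBIC))
# gold mask for panel using depth
z=np.load('pics/scene0.npz')
u,v=np.meshgrid(np.arange(640),np.arange(480)); q=cv2.undistortPoints(np.stack([u,v],-1).reshape(-1,1,2).astype(float),z['mtx'],z['dist_coeffs'])[:,0]
W=(np.c_[q,np.ones(len(q))]*z['d'].reshape(-1,1))@rot(z['rotation']).T+z['xyz'].ravel()
hsv=cv2.cvtColor(z['p'],cv2.COLOR_RGB2HSV).reshape(-1,3).astype(int)
uu,vv=u.ravel(),v.ravel()
box=(uu>355)&(uu<480)&(vv>145)&(vv<235)
m=box&(W[:,2]>52)&(W[:,2]<66)
r=cv2.minAreaRect(W[m][:,:2].astype(np.float32));print('panel',r,m.sum())
g=(uu>295)&(uu<395)&(vv>205)&(vv<275)&(W[:,2]>54)&(W[:,2]<66)&(hsv[:,0]>45)&(hsv[:,0]<85)
print('housing',cv2.minAreaRect(W[g][:,:2].astype(np.float32)),g.sum())
h=(uu>345)&(uu<380)&(vv>195)&(vv<240)&(W[:,2]>75);print('handle',W[h].mean(0),W[h].max(0),cv2.minAreaRect(W[h][:,:2].astype(np.float32)))
h=(uu>305)&(uu<340)&(vv>175)&(vv<225)&(W[:,2]>70);print('pointer',W[h].mean(0),W[h].max(0),cv2.minAreaRect(W[h][:,:2].astype(np.float32)))
E
```

```text
P 362 181 [485.7  72.4  58. ]
P 418 153 [441.4 216.2  58. ]
P 468 192 [575.8 271.5  58. ]
P 405 225 [619.4 114.5  58. ]
H 304 242 [604.6 -84.   60. ]
H 376 214 [578.8  69.2  60. ]
H 386 234 [631.   70.7  60. ]
H 318 263 [658.3 -72.2  60. ]
362 209 [603.2  28.7 116.4] [602.9  28.8 116. ]
321 187 [514.7 -24.  100. ] [514.7 -24.  100. ]
380 290 [745.7  16.7  60.1] [745.6  16.7  60. ]
438 288 [739.4 142.7  -1.1] [749.6 134.8  18. ]
side [603.7  25.7 115.7] [603.5  25.4 116. ]
side [520.4 -24.7  99.5] [520.1 -25.1 100. ]
panel ((535.3922729492188, 130.85552978515625), (155.91082763671875, 259.8625183105469), 11.119331359863281) 4651
housing ((612.20263671875, -5.9038848876953125), (63.62119674682617, 151.8954620361328), 12.362882614135742) 1586
handle [626.49536488  18.58757857 124.2458408 ] [1216.25535692   37.58217899  895.37749537] ((905.827392578125, -89.76950073242188), (27.946334838867188, 677.3446655273438), 68.68562316894531)
pointer [544.55062423 -31.66827156 117.4290637 ] [1216.25535692  -17.36188404  895.37749537] ((862.9786376953125, -119.311279296875), (17.491912841796875, 737.7988891601562), 74.57039642333984)
```

View pics/c1.png

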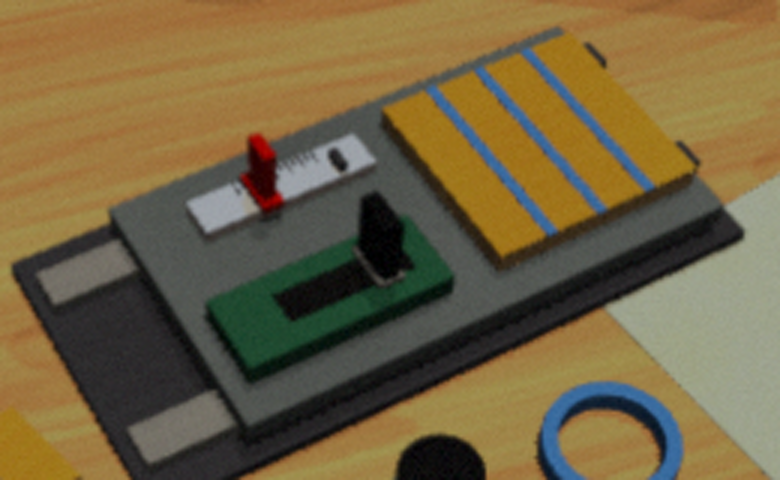

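Call:
carry_out(deltas=[[0,0,-0.4,0,0,-0.7,1],[0,0,-0.4,0,0,-0.7,1],[0,0,-0.4,0,0,-0.7,1],[0,0,-0.4,0,0,-0.7,1],[0,0,0,0,0,-0.7,1],[-0.45,-1,0,0,0,0,1],[-0.45,-1,0,0,0,0,1],[-0.45,-1,0,0,0,0,1],[-0.45,-1,0,0,0,0,1],[-0.45,-1,0,0,0,0,1],[-0.45,-1,0,0,0,0,1],[-0.45,-1,0,0,0,0,1],[-0.45,-1,0,0,0,0,1],[-0.45,-1,0,0,0,0,1],[-0.45,-1,0,0,0,0,1],[-0.45,-1,0,0,0,0,1],[-0.45,-1,0,0,0,0,1]], squeeze=15)

```text
time_s: 1.85
tool_pos: [358.7, 265.8, 258.5]
tool_rot: [-0.0, -0.117, 0.993, -0.0]
ft_force: [-0.6, -0.4, -0.8]
finger_gap: 93.2
```

Call:
carry_out(deltas=[[-0.45,-1,0,0,0,0,1],[-0.45,-1,0,0,0,0,1],[-0.45,-1,0,0,0,0,1],[-0.45,-1,0,0,0,0,1],[-0.45,-1,0,0,0,0,1],[-0.45,-1,0,0,0,0,1],[-0.45,-1,0,0,0,0,1],[-0.45,-1,0,0,0,0,1],[-0.45,-1,0,0,0,0,1],[-0.45,-1,0,0,0,0,1],[-0.45,-1,0,0,0,0,1],[-0.45,-1,0,0,0,0,1],[0,0,0,0,0,0,1]])

```text
time_s: 3.15
tool_pos: [561.0, 3.9, 257.7]
tool_rot: [-0.0, -0.116, 0.993, -0.0]
ft_force: [-0.0, -0.7, 0.1]
finger_gap: 92.8
```

```bash
python3 - <<'E'
from h import *
o=bot.get_obs();print(o['time_s'],o['tool_pos'],o['ft_force'],R.from_quat(o['tool_rot'],scalar_first=True).as_matrix().round(4))
p,d,c=shot('wrist','w1');print(c['xyz'],rot(c['rotation']).round(3))
E
```

```text
3.15 [560.96657681   3.87220436 257.74239363] [-0.02351105 -0.72112566  0.08056969] [[-9.731e-01 -2.303e-01 -5.000e-04]
 [-2.303e-01  9.731e-01 -8.000e-04]
 [ 6.000e-04 -7.000e-04 -1.000e+00]]
[496.94581457 -10.57534323 423.3709925 ] [[-0.23   0.945  0.233]
 [ 0.973  0.224  0.054]
 [-0.001  0.24  -0.971]]
```

View pics/w1.png

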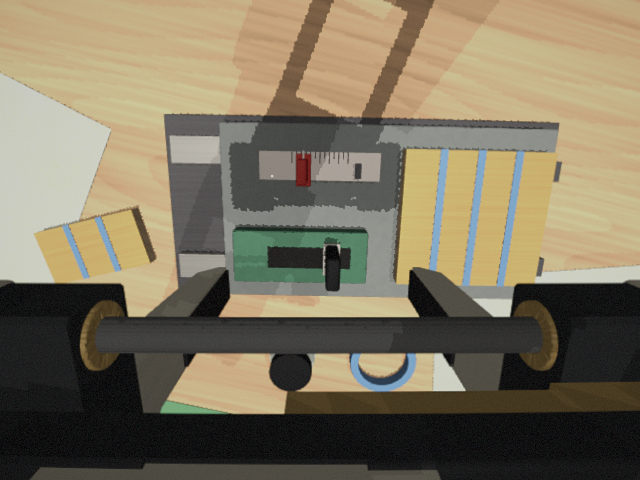

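The wrist view shows the slide nearly level: board corners about (403,149), (553,151), (546,286) and (397,283). The handle fin is around (333,268) and the pointer fin around (303,168).

```bash
python3 - <<'E'
from h import *
P=[world('w1',*q,58) for q in((403,149),(553,151),(546,286),(397,283))]
H=[world('w1',*q,60) for q in((233,229),(367,229),(367,283),(234,283))]
for a,b in((0,1),(3,2)):
  for X in(P,H): print(np.degrees(np.arctan2(*(X[b]-X[a])[:2])),np.linalg.norm(X[b]-X[a]))
print(np.mean(P,0),np.mean(H,0))
z=np.load('pics/w1.npz')
for (a,b,c,e,lo,hi) in((318,350,235,300,108,124),(290,318,140,195,92,108)):
  L=[]
  for v in range(c,e):
    for u in range(a,b):
      w=world('w1',u,v)
      if lo<w[2]<hi: L.append((*w,u,v))
  L=np.array(L);print(len(L),L.mean(0).round(1),cv2.minAreaRect(L[:,:2].astype(np.float32)),L[:,3:].min(0),L[:,3:].max(0))
p=cv2.imread('pics/w1.png')[135:300,225:400];cv2.imwrite('pics/c2.png',cv2.resize(p,None,fx=3.6,fy=3.6,interpolation=cv2.INTER_CUBIC))
E
```

```text
-12.839739840075884 158.07053044079817
-13.314091427485872 146.29925887360017
-11.950444927735527 172.9230622391868
-13.345308960414947 151.1333319454063
[527.64376798 172.40656482  58.        ] [611.35746199  -4.93732596  60.        ]
486 [603.6  28.  114.8 332.5 273.5] ((604.4393920898438, 28.364768981933594), (32.95266342163086, 13.799072265625), 11.209264755249023) [325. 256.] [340. 290.]
280 [517.7 -23.   99.  301.  171.4] ((517.8663330078125, -22.929529190063477), (23.113109588623047, 9.421897888183594), 12.76060962677002) [296. 159.] [306. 184.]
```

View pics/c2.png

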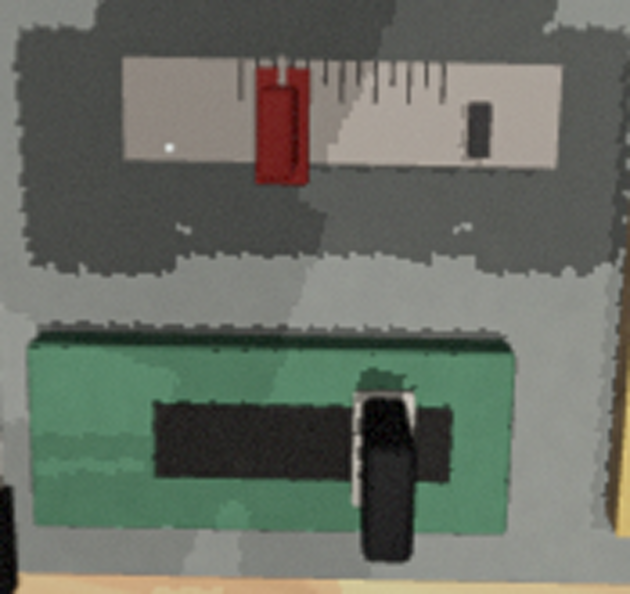

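Call:
carry_out(deltas=[[-0.64,0.18,0.6,0,0,0,0.35],[-0.64,0.18,0.8,0,0,0,0.35],[-0.63,0.19,0.8,0,0,0,0.35],[0,0,0.9,0,0,0,0.35],[0,0,0.9,0,0,0,0.35],[0,0,0.8,0,0,0,0.35],[0,0,0.7,0,0,0,0.35],[0,0,0.6,0,0,0,0.35],[0,0,0.5,0,0,0,0.35],[0,0,0.4,0,0,0,0.35],[0,0,0,0,0,0,0.35],[0,0,0,0,0,0,0.35]], squeeze=8)

```text
time_s: 4.4
tool_pos: [602.9, 31.2, 84.0]
tool_rot: [0.0, -0.117, 0.993, -0.0]
ft_force: [0.2, -0.6, 0.9]
finger_gap: 32.6
```

Call:
carry_out(deltas=[[0,0,0,0,0,0,0],[0,0,0,0,0,0,0],[0,0,0,0,0,0,0],[0,0,0,0,0,0,0],[0,0,0,0,0,0,0]])

```text
time_s: 4.9
tool_pos: [603.5, 30.2, 84.4]
tool_rot: [0.001, -0.117, 0.993, -0.001]
ft_force: [0.3, -3.8, 3.3]
finger_gap: 14.1
```

```bash
cat >> h.py <<'E'
Y=np.array([-0.2303,0.9731,0])
def st():
    o=bot.get_obs(); M=R.from_quat(o['tool_rot'],scalar_first=True).as_matrix()
    print(round(o['time_s'],2),'pos',o['tool_pos'].round(2),'s',round(o['tool_pos']@Y,2),'F',o['ft_force'].round(2),'Fs',round(o['ft_force']@Y,2),'gap',round(o['finger_gap'],2))
E
python3 -c "from h import *;st()"
```

```text
4.9 pos [603.55  30.2   84.44] s -109.61 F [ 0.3  -3.79  3.34] Fs -3.75 gap 14.12
```

Call:
carry_out(deltas=[[0,-0.1,0,0,0,0,0],[0,-0.1,0,0,0,0,0],[0,0,0,0,0,0,0],[0,0,0,0,0,0,0]], squeeze=15)

```text
time_s: 5.3
tool_pos: [604.4, 26.4, 84.4]
tool_rot: [0.001, -0.117, 0.993, 0.0]
ft_force: [0.2, -0.3, 5.3]
finger_gap: 14.1
```

```bash
python3 -c "from h import *;st()"
```

```text
5.3 pos [604.35  26.39  84.42] s -113.5 F [ 0.24 -0.32  5.32] Fs -0.36 gap 14.09
```

Call:
carry_out(deltas=[[0,0.05,0,0,0,0,0],[0,0.05,0,0,0,0,0],[0,0.05,0,0,0,0,0],[0,0,0,0,0,0,0],[0,0,0,0,0,0,0]])

```text
time_s: 5.8
tool_pos: [603.5, 30.1, 84.4]
tool_rot: [0.001, -0.117, 0.993, 0.0]
ft_force: [0.8, -1.2, 5.9]
finger_gap: 14.6
```

```bash
python3 -c "from h import *;st()"
```

```text
5.8 pos [603.53  30.14  84.39] s -109.66 F [ 0.83 -1.22  5.88] Fs -1.37 gap 14.57
```

Call:
carry_out(deltas=[[0,0.05,0,0,0,0,0],[0,0,0,0,0,0,0],[0,0,0,0,0,0,0]])

```text
time_s: 6.1
tool_pos: [603.5, 30.2, 84.4]
tool_rot: [0.001, -0.117, 0.993, -0.001]
ft_force: [-0.0, -3.9, 5.3]
finger_gap: 14.2
```

```bash
python3 -c "from h import *;st()"
```

```text
6.1 pos [603.54  30.22  84.41] s -109.58 F [-0.04 -3.91  5.25] Fs -3.8 gap 14.16
```

Call:
carry_out(deltas=[[0,0.03,0,0,0,0,0],[0,0,0,0,0,0,0],[0,0,0,0,0,0,0]])

```text
time_s: 6.4
tool_pos: [603.5, 30.3, 84.5]
tool_rot: [0.001, -0.117, 0.993, -0.001]
ft_force: [0.7, -5.5, 5.6]
finger_gap: 14.1
```

```bash
python3 -c "from h import *;st()"
```

```text
6.4 pos [603.55  30.26  84.46] s -109.55 F [ 0.68 -5.48  5.56] Fs -5.49 gap 14.11
```

Call:
carry_out(deltas=[[0,0,0,0,0,0,0],[0,0,0,0,0,0,0],[0,0,0,0,0,0,0],[0,0,0,0,0,0,0],[0,-0.1,0,0,0,0,0],[0,-0.1,0,0,0,0,0],[0,-0.1,0,0,0,0,0],[0,-0.05,0,0,0,0,0],[0,0,0,0,0,0,0]])

```text
time_s: 7.3
tool_pos: [604.9, 23.8, 84.4]
tool_rot: [0.001, -0.117, 0.993, 0.0]
ft_force: [-0.4, -0.2, 6.3]
finger_gap: 14.1
```

Call:
carry_out(deltas=[[0,-0.04,0,0,0,0,0],[0,-0.04,0,0,0,0,0],[0,0,0,0,0,0,0]])

```text
time_s: 7.6
tool_pos: [605.3, 22.0, 84.4]
tool_rot: [0.0, -0.117, 0.993, 0.001]
ft_force: [-0.6, 0.7, 6.2]
finger_gap: 13.9
```

```bash
python3 -c "from h import *;st()"
```

```text
7.6 pos [605.33  22.    84.39] s -118.0 F [-0.57  0.68  6.21] Fs 0.8 gap 13.94
```

Call:
carry_out(deltas=[[0,-0.04,0,0,0,0,0],[0,-0.04,0,0,0,0,0],[0,0,0,0,0,0,0]])

```text
time_s: 7.9
tool_pos: [605.7, 20.4, 84.4]
tool_rot: [0.0, -0.117, 0.993, 0.001]
ft_force: [-1.6, 2.3, 7.0]
finger_gap: 14.0
```

Call:
carry_out(deltas=[[0,-0.04,0,0,0,0,0],[0,0,0,0,0,0,0],[0,0,0,0,0,0,0]])

```text
time_s: 8.2
tool_pos: [605.7, 20.4, 84.4]
tool_rot: [0.0, -0.117, 0.993, 0.001]
ft_force: [-0.1, 4.3, 7.1]
finger_gap: 13.7
```

```bash
python3 -c "from h import *;st()"
```

```text
8.2 pos [605.65  20.37  84.38] s -119.66 F [-0.13  4.34  7.11] Fs 4.26 gap 13.7
```

Call:
carry_out(deltas=[[0,-0.02,0,0,0,0,0],[0,0,0,0,0,0,0],[0,0,0,0,0,0,0],[0,0,0,0,0,0,0],[0,0,0,0,0,0,0],[0,0,0,0,0,0,0]])

```text
time_s: 8.8
tool_pos: [605.7, 20.3, 84.4]
tool_rot: [0.0, -0.117, 0.993, 0.002]
ft_force: [-1.6, 6.0, 7.9]
finger_gap: 13.9
```

```bash
python3 -c "from h import *;st()"
```

```text
8.8 pos [605.67  20.33  84.4 ] s -119.7 F [-1.65  6.02  7.92] Fs 6.24 gap 13.92
```

Call:
carry_out(deltas=[[0,0.06,0,0,0,0,0],[0,0,0,0,0,0,0.35],[0,0,0,0,0,0,0.35],[0,0,0,0,0,0,0.35],[0,0,-0.5,0,0,0,0.35],[0,0,-0.8,0,0,0,0.35],[0,0,-0.7,0,0,0,0.35],[0.6,-0.1,0,0,0,0,0.35],[0.6,-0.2,0,0,0,0,0.35],[0.6,-0.2,0,0,0,0,0.35],[0.6,-0.2,0,0,0,0,0.35],[0.6,-0.1,0,0,0,0,0.35],[0.6,0,0,0,0,0,0.35],[0.2,0,0,0,0,0,0.35],[0,0,0,0,0,0,0.35],[0,0,0,0,0,0,0.35]])

```text
time_s: 10.4
tool_pos: [518.6, -22.3, 134.2]
tool_rot: [0.001, -0.117, 0.993, -0.0]
ft_force: [0.8, 0.4, 0.5]
finger_gap: 32.3
```

```bash
python3 - <<'E'
from h import *
st(); shot('wrist','w2'); shot('side','s2')
p=cv2.imread('pics/w2.png')[100:480,120:560]; cv2.imwrite('pics/c3.png',cv2.resize(p,(695,600)))
E
```

```text
10.4 pos [518.61 -22.25 134.16] s -141.09 F [0.8  0.38 0.52] Fs 0.18 gap 32.25
```

View pics/c3.png

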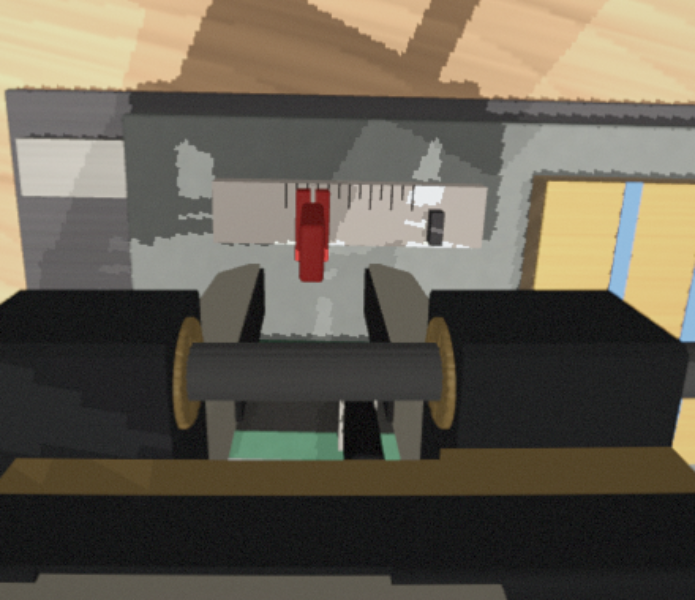

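```bash
python3 - <<'E'
from h import *
for v in range(164,180,2): print([world('w1',u,v)[2].round(0) for u in(354,356,358,360,362)])
s=lambda u,v,Z:(world('w1',u,v,Z)@Y).round(1)
c=lambda x,y:(225+x/3.6,135+y/3.6)
for x,y in((240,80),(443,80),(282,125)): print(s(*c(x,y),56 if x!=282 else 100))
E
```

```text
[np.float64(51.0), np.float64(56.0), np.float64(57.0), np.float64(57.0), np.float64(50.0)]
[np.float64(51.0), np.float64(57.0), np.float64(58.0), np.float64(58.0), np.float64(50.0)]
[np.float64(51.0), np.float64(56.0), np.float64(58.0), np.float64(58.0), np.float64(50.0)]
[np.float64(51.0), np.float64(57.0), np.float64(58.0), np.float64(57.0), np.float64(50.0)]
[np.float64(50.0), np.float64(58.0), np.float64(57.0), np.float64(57.0), np.float64(49.0)]
[np.float64(50.0), np.float64(57.0), np.float64(58.0), np.float64(57.0), np.float64(50.0)]
[np.float64(49.0), np.float64(57.0), np.float64(58.0), np.float64(57.0), np.float64(50.0)]
[np.float64(49.0), np.float64(57.0), np.float64(57.0), np.float64(50.0), np.float64(50.0)]
-153.4
-94.2
-139.3
```

Call:
carry_out(deltas=[[0,0,0.5,0,0,0,0.35],[0,0,0.5,0,0,0,0.35],[0,0,0.5,0,0,0,0.35],[0,0,0.5,0,0,0,0.35],[0,0,0.3,0,0,0,0.35],[0,0,0.2,0,0,0,0.35],[0,0,0,0,0,0,0.35],[0,0,0,0,0,0,0],[0,0,0,0,0,0,0],[0,0,0,0,0,0,0],[0,0,0,0,0,0,0]], squeeze=12)

```text
time_s: 11.6
tool_pos: [518.3, -22.4, 71.7]
tool_rot: [0.001, -0.117, 0.993, -0.0]
ft_force: [0.3, -1.2, 1.5]
finger_gap: 9.9
```

```bash
python3 -c "from h import *;st()"
```

```text
11.6 pos [518.28 -22.44  71.68] s -141.2 F [ 0.29 -1.15  1.53] Fs -1.19 gap 9.87
```

Call:
carry_out(deltas=[[0,0.1,0,0,0,0,0],[0,0.2,0,0,0,0,0],[0,0.2,0,0,0,0,0],[0,0.2,0,0,0,0,0],[0,0.2,0,0,0,0,0],[0,0.2,0,0,0,0,0],[0,0.2,0,0,0,0,0],[0,0.2,0,0,0,0,0],[0,0.1,0,0,0,0,0],[0,0.05,0,0,0,0,0],[0,0,0,0,0,0,0],[0,0,0,0,0,0,0]])

```text
time_s: 12.8
tool_pos: [509.3, 18.4, 71.6]
tool_rot: [0.001, -0.117, 0.993, 0.0]
ft_force: [6.1, 2.1, 5.8]
finger_gap: 10.0
```

Call:
carry_out(deltas=[[0,0.04,0,0,0,0,0],[0,0.04,0,0,0,0,0],[0,0,0,0,0,0,0]])

```text
time_s: 13.1
tool_pos: [508.9, 20.1, 71.7]
tool_rot: [0.001, -0.117, 0.993, -0.0]
ft_force: [5.1, -0.6, 4.3]
finger_gap: 9.8
```

```bash
python3 -c "from h import *;st()"
```

```text
13.1 pos [508.93  20.14  71.65] s -97.61 F [ 5.14 -0.58  4.32] Fs -1.74 gap 9.84
```

Call:
carry_out(deltas=[[0,0.04,0,0,0,0,0],[0,0.02,0,0,0,0,0],[0,0,0,0,0,0,0]])

```text
time_s: 13.4
tool_pos: [508.6, 21.6, 71.6]
tool_rot: [0.001, -0.117, 0.993, -0.0]
ft_force: [6.2, -0.0, 5.1]
finger_gap: 9.7
```

Call:
carry_out(deltas=[[0,0.04,0,0,0,0,0],[0,0,0,0,0,0,0],[0,0,0,0,0,0,0]])

```text
time_s: 13.7
tool_pos: [508.4, 22.5, 71.7]
tool_rot: [0.001, -0.117, 0.993, -0.0]
ft_force: [5.7, -0.3, 4.3]
finger_gap: 10.1
```

```bash
python3 -c "from h import *;st()"
```

```text
13.7 pos [508.44  22.53  71.65] s -95.17 F [ 5.73 -0.32  4.28] Fs -1.63 gap 10.14
```

Call:
carry_out(deltas=[[0,0.04,0,0,0,0,0],[0,0.02,0,0,0,0,0],[0,0,0,0,0,0,0]])

```text
time_s: 14.0
tool_pos: [508.4, 23.0, 71.7]
tool_rot: [0.001, -0.117, 0.993, -0.001]
ft_force: [6.4, -4.5, 3.7]
finger_gap: 10.4
```

Call:
carry_out(deltas=[[0,0.04,0,0,0,0,0],[0,0,0,0,0,0,0],[0,0,0,0,0,0,0]])

```text
time_s: 14.3
tool_pos: [508.4, 23.1, 71.7]
tool_rot: [0.002, -0.118, 0.993, -0.002]
ft_force: [6.8, -7.3, 2.7]
finger_gap: 9.9
```

```bash
python3 -c "from h import *;st()"
```

```text
14.3 pos [508.36  23.07  71.69] s -94.63 F [ 6.81 -7.25  2.7 ] Fs -8.63 gap 9.87
```

Call:
carry_out(deltas=[[0,-0.1,0,0,0,0,0],[0,-0.1,0,0,0,0,0],[0,-0.1,0,0,0,0,0],[0,-0.1,0,0,0,0,0],[0,-0.08,0,0,0,0,0],[0,0,0,0,0,0,0],[0,0,0,0,0,0,0]])

```text
time_s: 15.0
tool_pos: [510.4, 13.6, 71.7]
tool_rot: [0.001, -0.117, 0.993, 0.0]
ft_force: [4.5, 0.6, 6.0]
finger_gap: 9.9
```

```bash
python3 -c "from h import *;st()"
```

```text
15.0 pos [510.38  13.6   71.65] s -104.3 F [4.55 0.59 5.99] Fs -0.47 gap 9.89
```

Call:
carry_out(deltas=[[0,-0.025,0,0,0,0,0],[0,0,0,0,0,0,0],[0,0,0,0,0,0,0]])

```text
time_s: 15.3
tool_pos: [510.5, 13.2, 71.7]
tool_rot: [0.001, -0.117, 0.993, 0.0]
ft_force: [4.6, 1.6, 5.2]
finger_gap: 9.8
```

```bash
python3 -c "from h import *;st()"
```

```text
15.3 pos [510.45  13.2   71.65] s -104.71 F [4.61 1.62 5.22] Fs 0.51 gap 9.77
```

Call:
carry_out(deltas=[[0,0,0,0,0,0,0.35],[0,0,0,0,0,0,0.35],[0,0,0,0,0,0,0.35],[0,0,-0.5,0,0,0,0.35],[0,0,-0.8,0,0,0,0.35],[0,0,-0.8,0,0,0,0.35],[0,0,-0.8,0,0,0,0.35],[0,0,-0.8,0,0,0,0.35],[0,0,-0.8,0,0,0,0.35],[0,0,-0.8,0,0,0,0.35],[0,0,-0.8,0,0,0,0.35],[0,0,0,0,0,0,0.35],[0,0,0,0,0,0,0.35]])

```text
time_s: 16.6
tool_pos: [509.4, 12.4, 223.8]
tool_rot: [0.0, -0.117, 0.993, -0.0]
ft_force: [-0.2, -0.7, -0.4]
finger_gap: 32.8
```

```bash
python3 - <<'E'
from h import *
st(); shot('wrist','w3'); shot('scene','sc3')
p=cv2.imread('pics/w3.png')[110:310,200:420]; cv2.imwrite('pics/c4.png',cv2.resize(p,(660,600),interpolation=cv2.INTER_CUBIC))
a=np.load('pics/scene0.npz')['p'].astype(int);
L=[world('w3',u,v) for v in range(110,250) for u in range(240,420)]
L=np.array([w for w in L if 92<w[2]<106]); c=cv2.minAreaRect(L[:,:2].astype(np.float32)); print(c,np.r_[c[0],0]@Y)
E
```

```text
16.6 pos [509.35  12.41 223.81] s -105.23 F [-0.2  -0.73 -0.37] Fs -0.66 gap 32.8
((509.7135925292969, 13.789970397949219), (23.16928482055664, 9.65737533569336), 13.454899787902832) -103.9680201652527
```

View pics/c4.png

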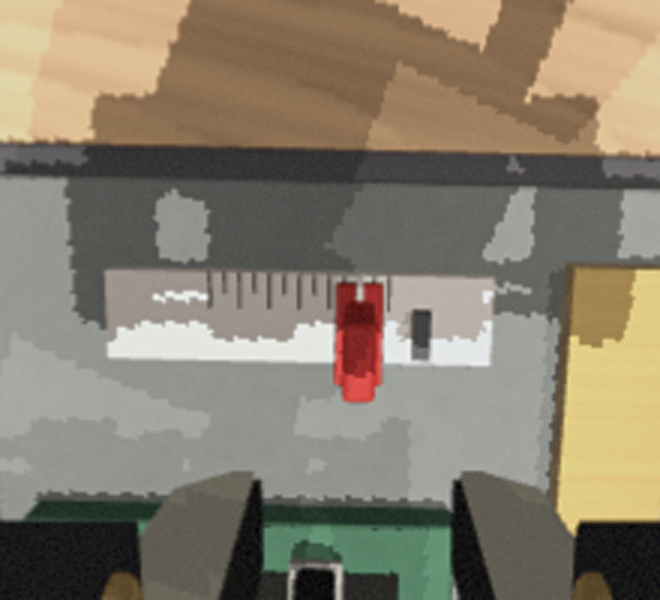

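```bash
python3 - <<'E'
from h import *
a,b=[cv2.cvtColor(np.load('pics/%s.npz'%f)['p'],cv2.COLOR_RGB2GRAY)[185:235,400:475].astype(np.float32) for f in('scene0','sc3')]
print(cv2.phaseCorrelate(a,b)); st(); print(bot.sign_off())
E
```

```text
((0.4269968689542907, 0.010549912775289272), 0.9780331639607748)
16.7 pos [508.68  12.54 222.57] s -104.94 F [0.29 0.44 0.84] Fs 0.37 gap 32.6
the job is handed in; nothing more can be done
None
```

I checked the free play and set the pointer, and the job is handed in at 16.7 s. The interface gave no verdict.

- **Free play:** I pinched the handle and pressed it against both stops, holding each for about half a second. The wrist sensor read about 5.5 N towards the board and 6 N away from it. The handle travelled 10.1 mm between the stops.
- **Pointer:** I slid it gently to its zero stop (about 9 N at most), backed it off 10.0 to 10.1 mm, released it and lifted the arm clear. In the final close-up it reads about 9.7 mm against the ticks. That is about 0.4 mm below the measured play, well inside the 2.5 mm allowed.
- **Board:** Before and after pictures differ by about 0.4 pixel, roughly 1 mm, some of which may be image noise. The limit is 5 mm.
- **Jar, tape roll and sample board:** The arm did not go near them. I took no separate before-and-after measurement of them.
- **Small disagreements:**
  - The depth image put the pointer about 0.7 mm from the arm's own reading, within camera calibration.
  - There was a steady 5 N sideways force while I slid the pointer.

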